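# Wipe the chips from the gutter stone and stow the rubbing stone

## Robot

A 6-joint arm with a two-finger parallel gripper is mounted at the origin on the work surface. World frame = base frame: x ahead of the robot, y to its left, z up, the work surface at z = 0. Lengths are in m, angles in rad, forces in N, time in s.
With the tool pointing down it reaches from about 0.275 to 0.75 m from the base axis. Payload 10.2 kg.
Tool frame: the origin (TCP) lies midway between the tips of the shut fingers; the grasp point (between the pads) lies 19 mm behind it (env.hold_point_z is the distance from the TCP to the grasp point, in m); z points along the fingers, y is the line along which they close (so a half turn about z gives the same grasp; the last joint's range is limited). The gripper opens to 85 mm and grips with 20 to 120 N. Pads are 22 mm wide; open, the fingers measure 114 mm over their backs; the gripper's body (76 mm by 85 mm) begins 54 mm behind the grasp point. The pads swing forward as they close: fully open they stand 13 mm farther back than shut.
Start: joints at [-1.389, 0.313, 1.498, -0, 1.331, -0.223], TCP at [0.207, -0.483, 0.231] pointing down, gripper open.
Joint ranges: [-2.94, 2.94], [-0.97, 2.17], [0.19, 2.56], [-1.23, 4.37], [0.02, 3.11], [-2.88, 2.88]. Speed limits (rad/s): [2.39, 2.39, 3.01, 3.14, 3.14, 3.14].

## Interface

Orientations are given as a unit quaternion [x, y, z, w].
In Python, from bench import env, kinematics, monitor, eyes, job gives the robot as it stands. The module is installed in compiled form; this text tells all that it offers. Calls block until the motion is done:
- env.reach(position, orientation): joint-space move of the TCP to a pose.
- env.movel(position, velocity=0.15, frame=None, guard=None): straight line of the TCP; frame=None keeps the orientation; velocity is the mean speed in m/s. With guard (N) it stops when the force on the tool has changed by that much, and returns True; else False.
- env.set_joints(angles): joint-space move.
- env.release() and env.close_gripper(effort=None): open the fingers fully, or close them until they stop; effort is the grip in N (None keeps the last).
- env.hold(seconds).
- kinematics.ik(position, orientation): joint angles nearest the present ones, or None.
- monitor.sense(): the state.
- eyes.grab_frame(name): name is "side" or "top" or "wrist"; returns a dict with "frame" (480x640x3 uint8, red, green, blue), "mtx" (3x3 intrinsics, pixels), "view" (4x4, takes a point from world to camera coordinates). Camera axes: x right, y down, z forward; pixel columns grow to the right and rows downward; lengths in m; the calibration is good to about 2 mm. The wrist camera is an equidistant fisheye: a pixel r from the principal point sees the ray r / f radians off the axis. A picture is of the moment at which its call begins. There is no depth.
A pose or a line that the arm cannot do raises env.MotionError and nothing moves.
- job.hand_in(): hands the job in; it is judged then, once.
The state is a dict: "clock": time; "joints": joint angles; "qvel": joint speeds; "joint_efforts": joint torques, N m; "position": TCP position; "ee_rot": TCP orientation; "contact_force": force on the tool from outside, world axes, zero at the start; "ft_torque": the same for the moment, N m; "finger_gap": opening from 0.0 (shut) to 1.0 (fully open); "gripper_force": force on a finger pad.
Only numpy, scipy, OpenCV 4.12 (cv2) and the standard library are available. Lean on these libraries where they do the work, as an engineer would, in place of code of your own. Each camera call takes 0.05 s, during which the arm holds its last target. There are 200 camera calls.

## Task

Put the rubbing stone down in the channel of the gutter stone and wipe all four loose chips along with it, out of the channel's mouth and into the steel tray. Then set the rubbing stone down free-standing on the slate bench to change your grip, and lower it gently over the two pegs of its stand until it sits fully home; do not drop it on. The chips must stay in the tray, and the rosette, bevel gauge and dividers must be left alone.

Things in the scene. Friction and masses are not known exactly. Their poses are not given: they have to be found in the camera images.
- stone: Rubbing stone used as scraper: upright block 40 mm (x) by 60 mm (y) by 48 mm high, grey carborundum foot 32 mm, boxwood back 16 mm on top, about 0.25 kg. Origin: centre of its underside; it starts upright on the bench. Two vertical 14 mm through holes at y = -17 and +17 mm, seen from above. Grip it across its 40 mm or its 60 mm.
- gutter: Fixed buff sandstone gutter stone, 260 mm long (y), 110 mm wide (x), straight flat-bottomed channel along y, open at both ends. Origin: on the bench under its centre. Bed 30 mm above the bench; channel 70 mm wide between 20 mm thick walls rising 48 mm above the bed. Mouth: the -y end, where the tray stands. Chips start between y = -110 and +38 mm; the +y end is free of chips.
- gutter_bed (a point): Centre of the channel's bed, on its surface; axes as the gutter stone's. With the rubbing stone's 60 mm across the channel, 5 mm is left each side: too little for a chip to pass, and no room there for fingers. Fingers fit ahead of and behind it, on the two faces 40 mm apart.
- tray_in (a point): Centre of the inner floor of the fixed steel tray butted to the gutter stone's mouth: inside 100 (x) by 100 mm (y), floor 4 mm above the bench (26 mm below the bed), walls 26 mm high, open towards the gutter stone. Axes as the gutter stone's; the mouth edge is at y = +50 mm from here.
- chip0: Loose reddish stone chip, about 20 x 16 x 12 mm, 11 g, lying on the channel's bed. Origin: centre of its underside.
- chip1: Loose reddish stone chip, about 20 x 16 x 12 mm, 11 g, lying on the channel's bed. Origin: centre of its underside.
- chip2: Loose reddish stone chip, about 20 x 16 x 12 mm, 11 g, lying on the channel's bed. Origin: centre of its underside.
- chip3: Loose reddish stone chip, about 20 x 16 x 12 mm, 11 g, lying on the channel's bed. Origin: centre of its underside.
- stand: Fixed stand for the rubbing stone: dark wooden base 90 (x) x 80 (y) x 12 mm, two upright steel pegs 9 mm in diameter at y = -17 and +17 mm, 20 mm high above the base's top, the top 7 mm tapered. Two brass cheeks at its x sides, 50 mm apart inside, 70 mm long, 60 mm high above the base's top; its y ends are open. Origin: on the bench under its centre.
- stand_seat (a point): Centre of the stand's base top, 12 mm above the bench: the centre of the rubbing stone's underside lies here when fully home, its y along the stand's y, either way round. The cheeks leave no room for fingers on the stone's faces 40 mm apart; hold it across its 60 mm. Axes as the stand's.
- rosette: Bystander: carved round sandstone rosette fragment, 110 mm across, 34 mm high. Leave alone.
- gauge: Bystander: boxwood bevel gauge, stock 130 x 26 x 16 mm with a 150 mm steel blade. Leave alone.
- dividers: Bystander: pair of brass dividers lying flat, 160 mm long, origin at the pivot. Leave alone.
Things that resemble listed ones, but are neither listed nor needed, are in the scene too. There is more than one size of the stand; the one meant has the size given above.

How it is judged:
By the outcome, as a careful person would: the job done as asked, in the order asked, and still so for the second after the job is handed in, with the robot touching nothing.
It also fails if it takes over 67 s, if anything falls off the work surface, if the arm or the gripper's body presses on something with over 40 N, if the wrist force passes 120 N, or if a joint passes its speed limit or range.

## Working session

There is one attempt and no reset: what is moved stays moved. The work goes in short steps, each a Python script; the robot and the scene stay as the last script left them, time stands still between calls to the robot, and variables do not carry over. Pictures are saved under pics/ and viewed, at most 11 in all, crops included, and the job is handed in when it is done.

```bash
mkdir -p pics; python3 - <<'E'
from bench import env,monitor,eyes
import cv2,numpy as np
for n in("top","side","wrist"):
    d=eyes.grab_frame(n); cv2.imwrite(f"pics/{n}0.png",d["frame"][:,:,::-1]); np.savez(f"pics/{n}0.npz",mtx=d["mtx"],view=d["view"]); print(n,d["mtx"].round(1).tolist(),d["view"].round(3).tolist())
print(monitor.sense(),env.hold_point_z)
E
```

```text
top [[524.6, 0.0, 307.3], [0.0, 524.6, 245.1], [0.0, 0.0, 1.0]] [[0.003, -1.0, -0.028, 0.035], [-0.999, -0.002, -0.051, 0.5], [0.051, 0.028, -0.998, 1.199], [0.0, 0.0, 0.0, 1.0]]
side [[567.7, 0.0, 323.6], [0.0, 567.7, 239.7], [0.0, 0.0, 1.0]] [[-0.973, -0.23, 0.007, 0.512], [-0.162, 0.664, -0.73, 0.122], [0.163, -0.711, -0.684, 1.519], [0.0, 0.0, 0.0, 1.0]]
wrist [[371.6, 0.0, 319.4], [0.0, 371.6, 236.8], [0.0, 0.0, 1.0]] [[0.393, -0.919, -0.0, -0.526], [-0.887, -0.38, 0.263, -0.034], [-0.242, -0.103, -0.965, 0.378], [0.0, 0.0, 0.0, 1.0]]
{'clock': 0.15, 'joints': array([-1.38938833e+00,  3.13320221e-01,  1.49820817e+00,  3.08816227e-05,
        1.33099571e+00, -2.23375320e-01]), 'qvel': array([-0.00118067, -0.00104778, -0.00472313,  0.00020257, -0.00079028,
        0.0006739 ]), 'joint_efforts': array([ 2.70954079e-03, -4.12367821e+01, -2.59797370e+01, -8.33300618e-06,
        3.24229957e-03, -1.59295655e-05]), 'position': array([ 0.20673154, -0.48239735,  0.23088766]), 'ee_rot': array([ 9.79589258e-01,  2.01009123e-01,  2.47657390e-05, -4.65301773e-04]), 'contact_force': array([-0.16746874,  0.18252473, -0.25521424]), 'ft_torque': array([ 0.00177674, -0.00895405, -0.02335494]), 'gripper_force': 0.0, 'finger_gap': 0.9973904819485324} 0.0187
```

View pics/top0.png

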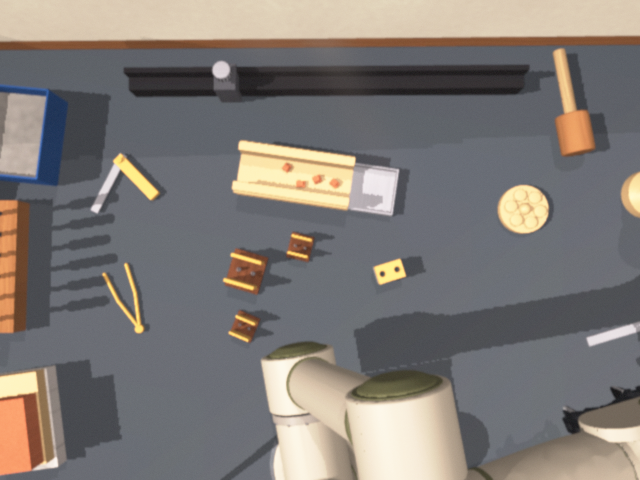

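View pics/side0.png

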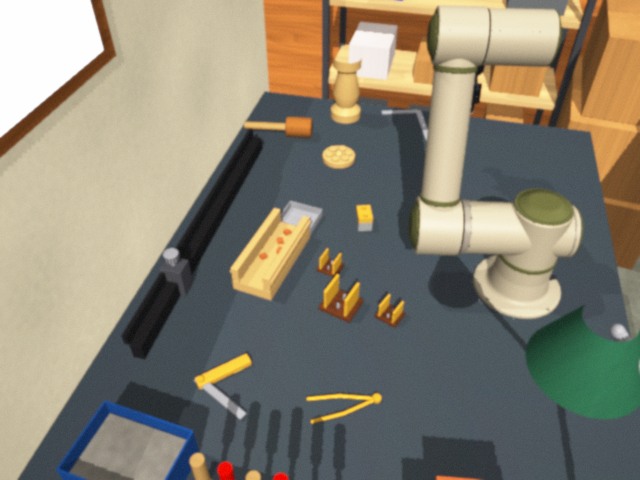

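The top view shows the stone at (390,271), the gutter at (295,177) with its mouth to the right, the tray at (376,188) and the large stand at (246,271), with smaller decoy stands at (300,246) and (244,326). The side view shows the same things: stone (365,217), gutter (272,255), large stand (341,300).

```bash
python3 - <<'E'
import cv2
a=cv2.imread("pics/top0.png")[132:297,215:412]; cv2.imwrite("pics/tc.png",cv2.resize(a,None,fx=3.6,fy=3.6,interpolation=cv2.INTER_CUBIC))
a=cv2.imread("pics/side0.png")[198:323,225:385]; cv2.imwrite("pics/sc.png",cv2.resize(a,None,fx=4.5,fy=4.5,interpolation=cv2.INTER_CUBIC))
E
```

```text
(no output)
```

View pics/tc.png

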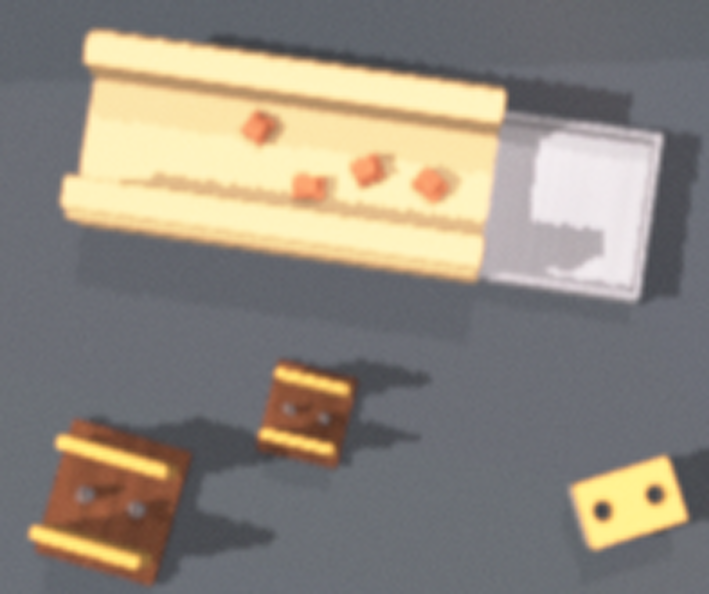

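View pics/sc.png

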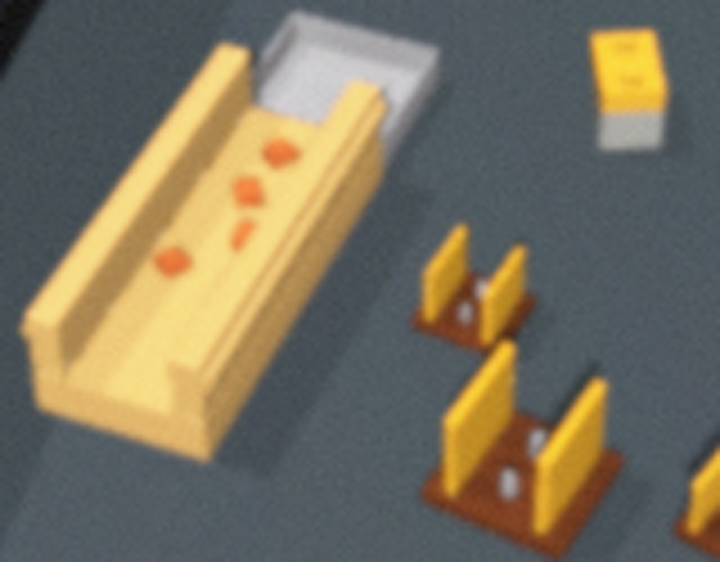

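The top crop shows the stone's top corners at (570,487), (668,456), (688,520), (593,550), the gutter's outer corners, and the pegs at (84,493) and (135,510). The side crop shows the matching stone corners at (590,34), (655,28), (667,103), (600,112), plus the cheeks and gutter ends.

```bash
cat > vis.py <<'E'
import numpy as np
from scipy.optimize import least_squares
def proj(K,V,P,fish=False):
    c=P@V[:3,:3].T+V[:3,3]
    if fish:
        r=np.hypot(c[:,0],c[:,1]); th=np.arctan2(r,c[:,2]); s=(th/np.maximum(r,1e-9))[:,None]
        n=c[:,:2]*s
    else: n=c[:,:2]/c[:,2:]
    return n*[K[0,0],K[1,1]]+[K[0,2],K[1,2]]
def place(p,M):
    c,s=np.cos(p[3]),np.sin(p[3]); M=np.asarray(M,float)
    return M@np.array([[c,s,0],[-s,c,0],[0,0,1]])+p[:3]
def fit(views,p0,fixz=None):
    """views: list of (K,V,fish,model pts,pixels); p=(x,y,z,yaw)"""
    def res(q):
        p=q if fixz is None else np.r_[q[:2],fixz,q[2]]
        return np.concatenate([(proj(K,V,place(p,M),f)-px).ravel() for K,V,f,M,px in views])
    q0=np.array(p0,float)
    if fixz is not None: q0=q0[[0,1,3]]
    r=least_squares(res,q0,loss='soft_l1')
    return r.x,np.abs(r.fun).reshape(-1,2).round(1)
def cam(n): d=np.load(f"pics/{n}.npz"); return d["mtx"],d["view"]
E
python3 - <<'E'
from vis import *
T=lambda a:(np.array(a)+.5)/3.6-.5+[215,132]
S=lambda a:(np.array(a)+.5)/4.5-.5+[225,198]
def go(name,Mt,t,Ms,s,p0):
    v=[(*cam("top0"),False,Mt,T(t)),(*cam("side0"),False,Ms,S(s))]
    q,r=fit(v,p0); print(name,q.round(4),r.max(1))
st=[[.02,.03,.048],[.02,-.03,.048],[-.02,-.03,.048],[-.02,.03,.048]]
go("stone",st,[(570,487),(668,456),(688,520),(593,550)],st,[(600,112),(590,34),(655,28),(667,103)],[.4,-.15,0,.3])
go("gutter",[[.055,.13,.078],[.055,-.13,.078],[-.055,-.13,.078],[-.055,.13,.078]],[(90,30),(506,90),(476,281),(62,207)],
 [[.055,.13,.078],[.055,-.13,.078],[-.055,-.13,.078],[-.055,.13,0],[.055,.13,0]],[(22,322),(221,44),(385,98),(210,461),(38,406)],[.6,.05,0,-.14])
go("stand",[[0,.017,.032],[0,-.017,.032],[.045,-.04,.012],[-.045,-.04,.012]],[(84,493),(135,510),(190,455),(153,583)],
 [[0,.017,.032],[0,-.017,.032],[-.045,.04,0],[.045,.04,.012],[-.045,-.04,.012]],[(508,470),(540,432),(558,560),(423,490),(623,460)],[.4,.15,0,-.27])
E
```

```text
stone [ 0.4395 -0.1488 -0.005   0.3067] [1.1 0.7 0.6 0.3 3.  1.1 1.8 1.6]
gutter [ 0.6545  0.0666 -0.0033 -0.1591] [0.7 2.  2.1 0.5 1.1 0.7 1.7 1.2 0.6]
stand [ 0.4391  0.1784 -0.0026 -0.2834] [0.6 0.1 0.8 1.3 0.1 0.7 1.3 1.1 0.7]
```

```bash
cat > mv.py <<'E'
from bench import env,kinematics,monitor,eyes,job
import numpy as np,cv2
from scipy.spatial.transform import Rotation as R
def q(phi):
    c,s=np.cos(phi),np.sin(phi)
    return R.from_matrix(np.array([[-s,c,0],[c,s,0],[0,0,-1]])).as_quat()
def snap(n,cam="wrist"):
    d=eyes.grab_frame(cam); cv2.imwrite(f"pics/{n}.png",d["frame"][:,:,::-1]); np.savez(f"pics/{n}.npz",mtx=d["mtx"],view=d["view"])
def st():
    s=monitor.sense(); print("t",round(s["clock"],2),"pos",s["position"].round(4),"F",s["contact_force"].round(1),"gap",round(s["finger_gap"],3),"gf",round(s["gripper_force"],1)); return s
E
python3 - <<'E'
from mv import *
def go(p,phi):
    a=env.reach(p,q(phi)); st()
go([.44,-.15,.20],.307); snap("w1")
go([.54,.07,.24],.5); snap("w2")
for n in("w1","w2"):
    a=cv2.imread(f"pics/{n}.png"); cv2.imwrite(f"pics/{n}b.png",cv2.resize(a,(800,600),interpolation=cv2.INTER_CUBIC))
E
```

```text
t 1.66 pos [ 0.4399 -0.1508  0.2001] F [0.2 0.2 0.7] gap 1.0 gf 0.0
t 2.67 pos [0.5399 0.0688 0.2397] F [ 0.1  0.5 -0. ] gap 1.001 gf 0.0
```

View pics/w1b.png

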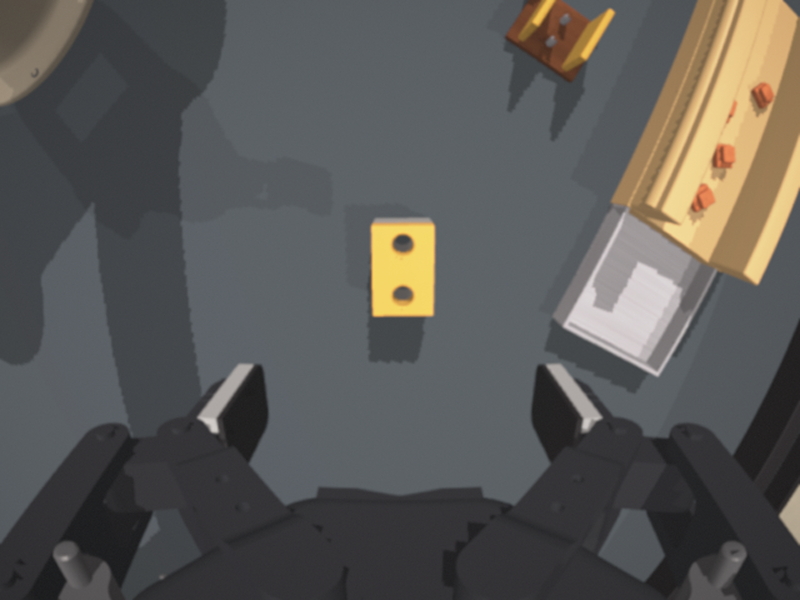

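View pics/w2b.png

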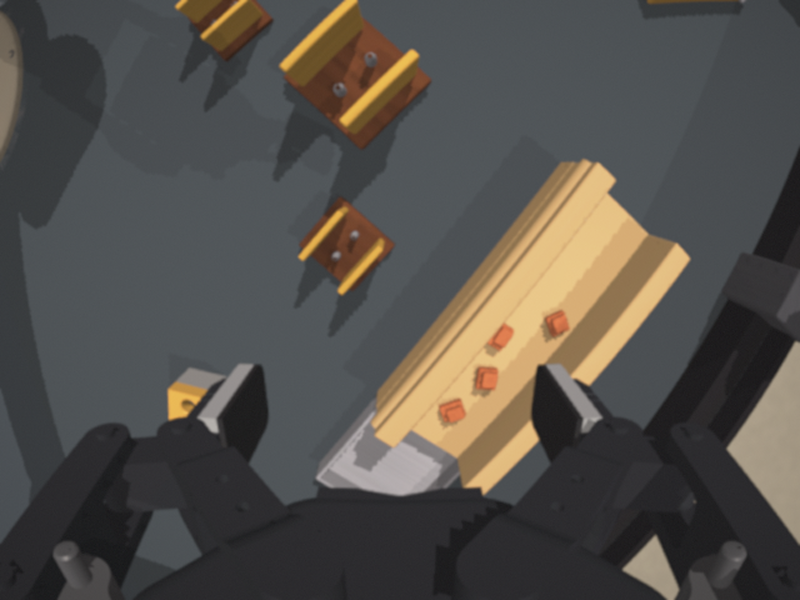

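w1b shows the stone's top corners at (371,223), (435,223), (434,316), (371,317). w2b shows the stand's pegs at (370,58) and (340,89), and the gutter running from (600,170) to (480,490). I'll enlarge the stand and both gutter ends.

```bash
python3 - <<'E'
import cv2,numpy as np
a=cv2.imread("pics/w2.png");b=cv2.imread("pics/w1.png")
z=lambda i,k:cv2.resize(i,None,fx=k,fy=k,interpolation=cv2.INTER_CUBIC)
o=np.zeros((600,800,3),np.uint8)
o[:375,:390]=z(a[0:125,220:350],3)
o[:300,400:790]=z(a[120:220,430:560],3)
o[300:600,400:790]=z(b[140:240,485:615],3)
o[390:600,:390]=z(a[310:380,280:410],3)
cv2.imwrite("pics/comp.png",o)
E
```

```text
(no output)
```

View pics/comp.png

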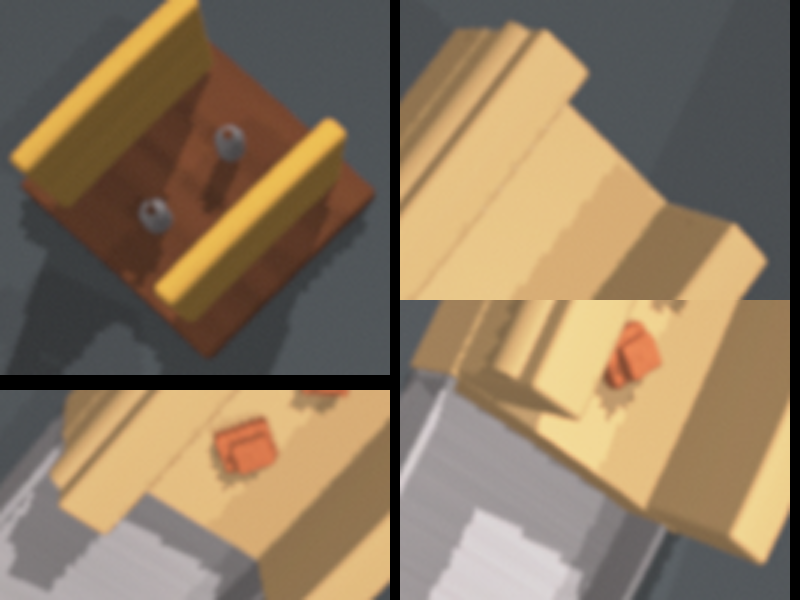

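The composite shows the peg tops at (226,133) and (151,207) and the stand base corners at (374,193) and (205,347). It also shows the gutter wall-top corners: (545,30), (588,72), (733,225), (767,262) at the +y end and (533,380), (583,415), (730,535), (767,562) at the mouth.

```bash
cat > fits.py <<'E'
from vis import *
A=lambda p,ox,oy,cx,cy:(np.array(p,float)-[ox,oy]+.5)/3-.5+[cx,cy]
w1,w2=cam("w1"),cam("w2")
def rep(n,v,p0,fz=None):
    a,r=fit(v,p0,fz); print(n,a.round(4),r.max(1)); return a
stp=[[-.02,.03,.048],[.02,.03,.048],[.02,-.03,.048],[-.02,-.03,.048]]
s=np.array([(371,223),(435,223),(434,316),(371,317)])/1.25
T=lambda a:(np.array(a)+.5)/3.6-.5+[215,132]
S=lambda a:(np.array(a)+.5)/4.5-.5+[225,198]
rep("stone",[(*w1,True,stp,s)],[.44,-.15,0,.3]); rep("stone z0",[(*w1,True,stp,s)],[.44,-.15,0,.3],0.)
g1=[(-.055,.13,.078),(-.035,.13,.078),(.035,.13,.078),(.055,.13,.078),(.035,.13,.03)]
p1=A([(545,30),(588,72),(733,225),(767,262),(667,203)],400,0,430,120)
g2=[(-.055,-.13,.078),(-.035,-.13,.078),(.035,-.13,.03),(-.035,-.13,.03)]
p2=A([(62,498),(105,533),(258,555),(148,493)],0,390,280,310)
g3=[(-.055,-.13,.078),(-.035,-.13,.078),(.035,-.13,.078),(.055,-.13,.078),(.035,-.13,.03)]
p3=A([(533,380),(583,415),(730,535),(767,562),(645,510)],400,300,485,140)
gv=[(*w2,True,g1+g2[:3],np.r_[p1,p2[:3]]),(*w1,True,g3,p3)]
rep("gutter",gv,[.65,.066,0,-.16]); rep("gutter z0",gv,[.65,.066,0,-.16],0.)
sv=[(*w2,True,[(0,.017,.032),(0,-.017,.032),(.045,.04,.012),(.045,-.04,.012)],A([(226,133),(151,207),(374,193),(205,347)],0,0,220,0))]
rep("stand",sv,[.44,.178,0,-.28]); rep("stand z0",sv,[.44,.178,0,-.28],0.)
sv+=[(*cam("top0"),False,[[0,.017,.032],[0,-.017,.032]],T([(84,493),(135,510)])),(*cam("side0"),False,[[0,.017,.032],[0,-.017,.032],[.045,.04,.012],[-.045,-.04,.012]],S([(508,470),(540,432),(423,490),(623,460)]))]
rep("stand all",sv,[.44,.178,0,-.28])
E
python3 fits.py
```

```text
stone [ 0.4409 -0.1463  0.0104  0.3049] [0.6 0.3 0.3 0.5]
stone z0 [ 0.4416 -0.1482  0.303 ] [1.1 1.2 1.2 2. ]
gutter [ 0.6585  0.0668 -0.0021 -0.1514] [1.5 2.6 1.3 1.4 1.2 1.7 1.7 0.5 1.5 1.9 0.7 1.5 2.2]
gutter z0 [ 0.6574  0.0668 -0.1535] [1.9 3.  1.9 2.  1.2 2.1 0.9 1.  0.9 1.5 0.2 1.  2.2]
stand [ 0.4382  0.1811 -0.0149 -0.2949] [0.4 0.6 0.7 1.4]
stand z0 [ 0.4404  0.1786 -0.2898] [0.4 0.7 1.1 3.8]
stand all [ 0.4397  0.179  -0.0039 -0.2896] [0.1 0.7 0.5 3.3 0.3 0.3 0.5 1.  1.4 0.1]
```

```bash
python3 - <<'E'
from mv import *
env.reach([.441,-.1475,.12],q(.304))
env.movel([.441,-.1475,.013],.12,guard=8); st()
env.close_gripper(50); st()
env.movel([.441,-.1475,.16],.2); env.hold(.2); st()
snap("w3"); snap("s3","side")
G=np.array([.657,.0668]);a=-.154
f=lambda y:G+y*np.array([-np.sin(a),np.cos(a)])
p=f(.100); env.reach([*p,.19],q(np.pi/2+a)); st(); snap("w4")
b=cv2.imread("pics/w4.png"); cv2.imwrite("pics/w4b.png",cv2.resize(b,(800,600),interpolation=cv2.INTER_CUBIC))
E
```

```text
t 4.81 pos [ 0.4414 -0.1476  0.0136] F [0.  0.1 0.5] gap 0.999 gf 0.0
t 5.3 pos [ 0.4413 -0.1477  0.0134] F [-0.2 -0.2  5.3] gap 0.462 gf 51.2
t 6.38 pos [ 0.4406 -0.1473  0.159 ] F [-0.6  0.1 -2.5] gap 0.459 gf 50.5
t 7.93 pos [0.6724 0.1643 0.1901] F [-0.7  0.1 -1.7] gap 0.461 gf 50.5
```

View pics/w4b.png

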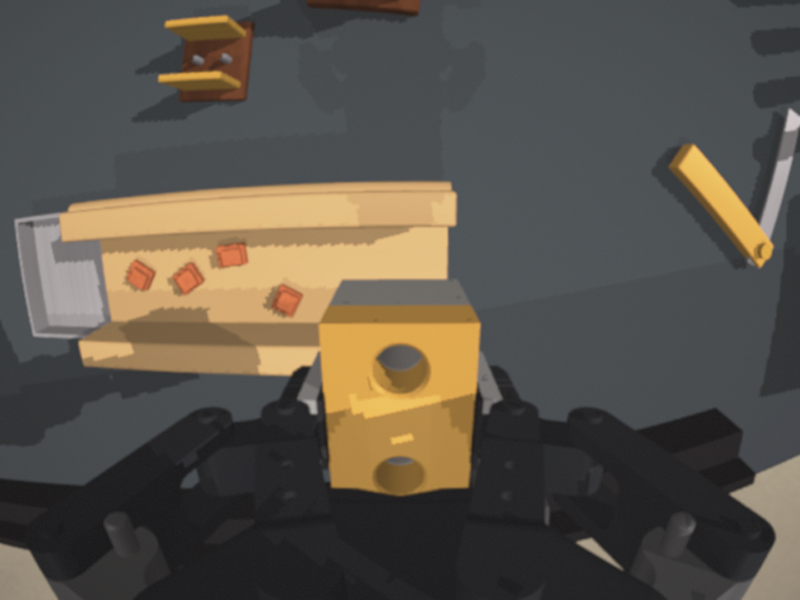

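The view shows the stone squarely gripped, with top front corners (320,323) and (479,322) and holes (401,369) and (401,475). The gutter's inner wall edges run (62,241)–(456,225), and the mouth's far corner is (80,342). All four chips are between x=125 and x=300.

```bash
cat > f2.py <<'E'
from fits import *
w4=cam("w4")
sp=[(.02,.03,.048),(-.02,.03,.048),(.02,.03,0),(-.02,.03,0),(0,.017,.048),(0,-.017,.048)]
rep("held",[(*w4,True,sp,np.array([(479,322),(320,323),(457,281),(344,281),(401,369),(401,475)])/1.25)],[.67,.164,.18,1.417])
gp=[(-.035,.13,.078),(-.035,-.13,.078),(.035,-.13,.078),(.055,-.13,.078),(.035,-.13,.03),(-.055,.13,.078)]
v=[(*w4,True,gp,np.array([(456,225),(62,241),(80,342),(83,366),(110,322),(455,192)])/1.25)]
rep("gut w4",v,[.657,.067,0,-.154]); rep("gut w4 z0",v,[.657,.067,0,-.154],0.)
rep("gut all",v+gv,[.657,.067,0,-.154])
E
python3 f2.py | grep -E "held|gut "
```

```text
held [0.6735 0.1635 0.1738 1.4208] [0.4 1.1 1.6 1.  1.1 0.4]
gut w4 [ 0.6573  0.0658 -0.0014 -0.1454] [1.3 1.7 1.7 0.6 1.8 1. ]
gut w4 z0 [ 0.6571  0.066  -0.1447] [1.1 1.8 2.5 1.  1.3 1.4]
gut all [ 0.6576  0.0663 -0.0013 -0.1478] [2.1 1.6 1.5 0.8 2.  1.5 1.1 1.6 1.4 1.  1.4 2.5 1.2 0.6 2.3 2.7 0.6 1.3
```

```bash
python3 - <<'E'
from mv import *
G=np.array([.6570,.0664]);a=-.149
f=lambda y:G+y*np.array([-np.sin(a),np.cos(a)])
p=f(.100); o=q(np.pi/2+a)
env.movel([*p,.105],.2,frame=o); st()
print(env.movel([*p,.056],.1,frame=o,guard=8)); s=st()
print(env.movel([*p,.036],.03,frame=o,guard=4)); s=st()
if abs(s["position"][2]-.043)<.005:
    z=s["position"][2]+.0003
    for y,v in((.05,.1),(0,.1),(-.06,.1),(-.1,.08),(-.128,.05)):
        h=env.movel([*f(y),z],v,frame=o,guard=20); s=st()
        if h: print("HIT",y);break
snap("t5","top");snap("s5","side")
b=cv2.imread("pics/t5.png")[100:250,210:410];cv2.imwrite("pics/t5b.png",cv2.resize(b,None,fx=4,fy=4,interpolation=cv2.INTER_CUBIC))
E
```

```text
t 8.56 pos [0.6725 0.1649 0.1064] F [ 0.3 -0.1 -1.9] gap 0.461 gf 50.5
False
t 9.2 pos [0.6723 0.1653 0.0568] F [-0.7  0.6 -1.3] gap 0.461 gf 50.5
True
t 9.68 pos [0.6719 0.1653 0.0433] F [-0.9 -0.3  3.7] gap 0.459 gf 51.7
t 10.33 pos [0.6643 0.1154 0.0433] F [-0.9  0.6 -0.6] gap 0.461 gf 51.1
t 10.98 pos [0.6569 0.0662 0.0435] F [ 0.5  1.  -2. ] gap 0.46 gf 51.0
t 11.73 pos [0.6481 0.0072 0.0436] F [-0.   0.1 -2.4] gap 0.462 gf 50.9
t 12.38 pos [ 0.6421 -0.0326  0.0436] F [ 0.5 -0.2 -2. ] gap 0.464 gf 50.9
t 13.09 pos [ 0.638  -0.0601  0.0436] F [-0.4 -0.6 -2.5] gap 0.463 gf 50.9
```

```bash
python3 - <<'E'
from mv import *
s=st(); p=s["position"]
env.movel([p[0],p[1],.17],.2); 
env.reach([.42,-.10,.17],q(0.)); st(); snap("t6","top");snap("s6","side");snap("w6")
z=lambda i,w,h:cv2.resize(i,(w,h),interpolation=cv2.INTER_CUBIC)
o=np.zeros((600,800,3),np.uint8)
o[:300,:400]=z(cv2.imread("pics/t6.png")[130:230,280:413],400,300)
o[:300,400:]=z(cv2.imread("pics/s6.png")[190:290,225:358],400,300)
o[300:,:400]=z(cv2.imread("pics/w6.png"),400,300)
o[300:,400:]=z(cv2.imread("pics/t5.png")[130:230,280:413],400,300)
cv2.imwrite("pics/c6.png",o)
E
```

```text
t 13.19 pos [ 0.638  -0.0599  0.0436] F [ 0.4 -0.3 -2.6] gap 0.461 gf 50.9
t 15.07 pos [ 0.4204 -0.1001  0.1698] F [ 0.  -0.1 -2.1] gap 0.459 gf 50.9
```

View pics/c6.png

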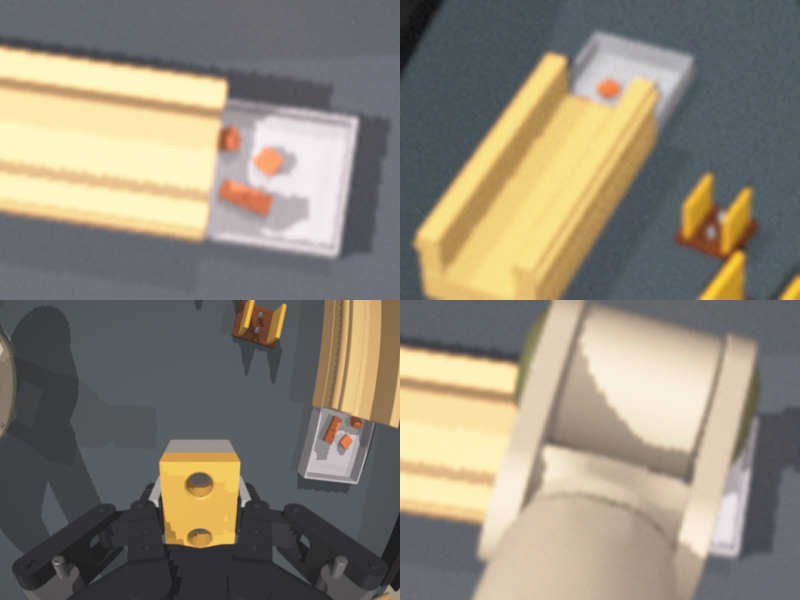

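All four chips lie in the tray: top crop (230,138), (268,161), (232,192), (258,202), all darker and below the bed edge. The channel is empty. Next I set the stone down, then look closely at the stand with the empty gripper.

```bash
python3 - <<'E'
from mv import *
env.movel([.42,-.10,.03],.15,guard=8); print(env.movel([.42,-.10,.006],.025,guard=4)); st()
env.release(); env.hold(.2); env.movel([.42,-.10,.14],.2); st(); 
o=q(np.pi/2-.29)
# camera sits 66 mm towards tool +x; put it near the stand
x=np.array([-np.sin(np.pi/2-.29),np.cos(np.pi/2-.29)])
env.reach([*(np.array([.44,.179])-.03*x),.17],o); st(); snap("w7"); 
b=cv2.imread("pics/w7.png");cv2.imwrite("pics/w7b.png",cv2.resize(b,(800,600),interpolation=cv2.INTER_CUBIC))
E
```

```text
True
t 16.98 pos [ 0.4199 -0.1     0.0131] F [-0.6  0.5  3.9] gap 0.459 gf 51.8
t 18.48 pos [ 0.4195 -0.0997  0.1391] F [ 0.3 -0.2 -0.4] gap 1.001 gf 0.0
t 19.56 pos [0.4687 0.1695 0.1694] F [ 0.3 -0.2  1.1] gap 0.999 gf 0.0
```

View pics/w7b.png

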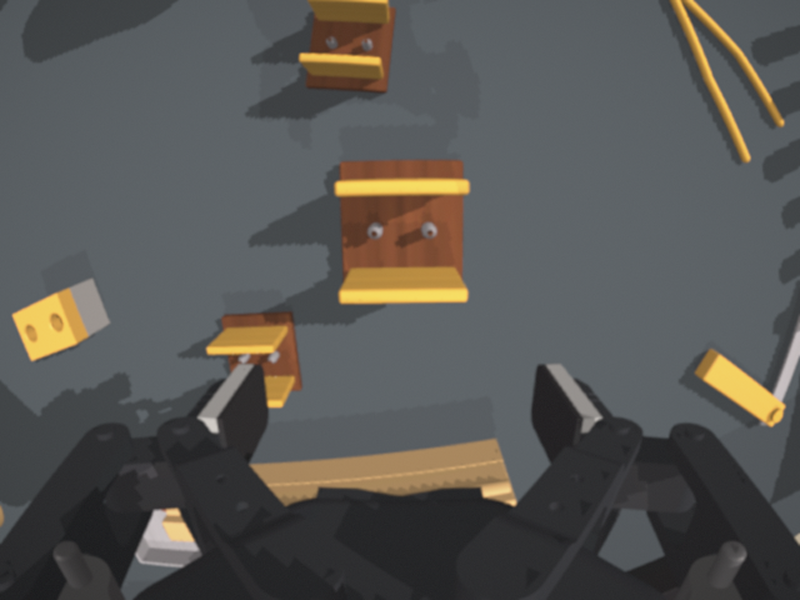

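The stand is seen nearly from above: pegs at (376,231) and (430,230), inner cheek edges at rows 193 and 291, base back corners (340,162) and (463,161). The stone stands upright at (55,320).

```bash
python3 - > f7.txt <<'E'
from fits import *
w7=cam("w7")
M=[(0,-.017,.032),(0,.017,.032),(-.025,-.035,.072),(-.025,.035,.072),(.025,-.035,.072),(.025,.035,.072),(-.045,-.04,.012),(-.045,.04,.012)]
P=np.array([(376,231),(430,230),(336,194),(469,192),(340,291),(467,290),(340,162),(463,161)])/1.25
v=[(*w7,True,M,P)]
rep("W7",v,[.44,.179,0,-.29]); rep("W7 z0",v,[.44,.179,0,-.29],0.); rep("W7pegs",[(*w7,True,M[:2],P[:2])],[.44,.179,0,-.29],0.); rep("W7all",v+sv,[.44,.179,0,-.29],0.)
sp=[(-.02,-.03,.048),(.02,-.03,.048),(.02,.03,.048),(-.02,.03,.048)]
rep("W7stone",[(*w7,True,sp,np.array([(13,315),(33,360),(80,335),(66,290)])/1.25)],[.42,-.1,0,0.],0.)
E
grep W7 f7.txt
```

```text
W7 [ 0.4411  0.1789 -0.0045 -0.2794] [0.9 1.2 1.5 1.8 2.5 3.  0.8 1.2]
W7 z0 [ 0.4407  0.179  -0.2789] [1.3 1.5 1.4 1.6 1.3 1.9 1.3 1.8]
W7pegs [ 0.4398  0.1794 -0.2734] [0.8 0.8]
W7all [ 0.4404  0.1788 -0.2855] [1.4 1.2 1.1 1.5 2.  1.9 2.  1.9 0.7 0.6 1.1 3.6 0.5 0.4 0.6 1.2 1.6 1.2]
W7stone [ 0.4199 -0.0969  0.0433] [1.1 1.4 3.6 6.5]
```

```bash
python3 - <<'E'
from mv import *
env.movel([.4687,.1695,.2],.3)
env.reach([.42,-.10,.13],q(np.pi/2))
env.movel([.42,-.10,.013],.12,guard=8); st()
env.close_gripper(50); st()
env.movel([.42,-.10,.2],.2)
o=q(np.pi/2-.281); p=[.4402,.1790]
env.reach([*p,.2],o); env.hold(.2); st()
print(env.movel([*p,.055],.12,guard=8)); st()
print(env.movel([*p,.020],.02,guard=5)); st()
E
```

```text
t 22.07 pos [ 0.4204 -0.1001  0.0135] F [-0.3 -0.1  0.4] gap 1.003 gf 0.0
t 22.43 pos [ 0.4203 -0.1002  0.0136] F [0.7 0.6 5.1] gap 0.693 gf 54.7
t 24.8 pos [0.4405 0.1781 0.2   ] F [-1.2  0.6 -2.5] gap 0.696 gf 54.1
False
t 26.16 pos [0.4406 0.1791 0.0556] F [ 0.3  0.4 -2.9] gap 0.696 gf 54.1
True
t 27.48 pos [0.4401 0.179  0.0256] F [-1.6 -0.   4. ] gap 0.697 gf 54.9
```

It stopped at z=0.0256, which is the seated height (0.0136 + 0.012), with almost no sideways force. Next: release, retreat and check.

```bash
python3 - <<'E'
from mv import *
env.release(); env.hold(.3); p=st()["position"]
env.movel([p[0],p[1],.2],.12); env.reach([.40,-.25,.25],q(.3)); env.hold(.3); st()
snap("t9","top");snap("s9","side")
z=lambda i,w,h:cv2.resize(i,(w,h),interpolation=cv2.INTER_CUBIC)
o=np.hstack([z(cv2.imread("pics/t9.png")[130:310,215:415],400,360),z(cv2.imread("pics/s9.png")[195:330,230:380],400,360)])
cv2.imwrite("pics/c9.png",o)
E
```

```text
t 28.16 pos [0.4395 0.1789 0.025 ] F [-0.4 -0.7 -0.4] gap 0.997 gf 0.0
t 31.66 pos [ 0.4002 -0.2496  0.25  ] F [ 0.1  0.1 -0.7] gap 1.002 gf 0.0
```

View pics/c9.png

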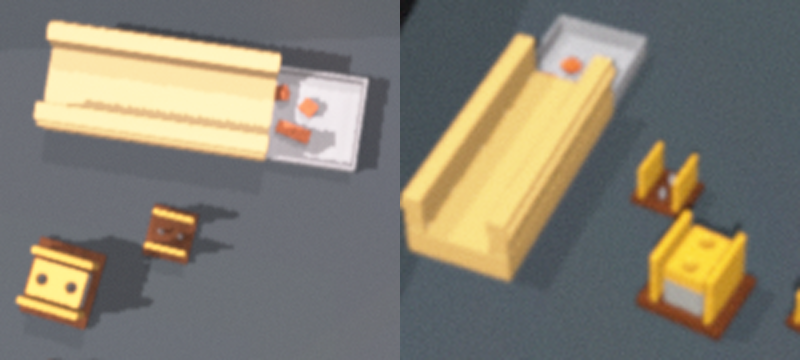

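The stone sits level between the cheeks at (57,287) in the top crop and (700,265) in the side crop. The chips are in the tray at (283–309, 92–132) and the channel is clear.

```bash
python3 -c "
from bench import job
print(job.hand_in())"
```

```text
the job is handed in; nothing more can be done
None
```

The job is done and handed in at about 32 s: all four chips are in the tray, and the rubbing stone sits fully home on its stand after the regrip on the bench; the arm stayed away from the rosette, gauge and dividers.

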